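# Bring both draught lines back onto pour

### The arm

A 6-joint arm with a two-finger parallel gripper is mounted at the origin on the work surface. World frame = base frame: x ahead of the robot, y to its left, z up, the work surface at z = 0. Lengths are in mm, angles in rad, forces in N, time in s.
With the tool pointing down it reaches from about 400 to 825 mm from the base axis. Payload 7 kg.
Tool frame: the origin (TCP) lies at the very end of the fingers, on their centre line; the grasp point (between the pads) lies 19 mm behind it; z points along the fingers, y is the line along which they close (so a half turn about z gives the same grasp; the last joint's range is limited). The gripper opens to 88 mm and grips with 3 to 60 N. Pads are 19 mm wide; open, the fingers measure 130 mm over their backs; the gripper's body (78 mm by 193 mm) begins 47 mm behind the grasp point.
Start: joints at [0.288, 0.359, 0.012, 0, -1.224, -0.288], TCP at [674.978, -0.019, 226.561] pointing down, gripper open.
Joint ranges: [-3.07, 3.07], [-1.43, 2.12], [-1.02, 1.25], [-3.03, 1.67], [-3.05, -0], [-3.03, 3.03]. Speed limits (rad/s): [2.39, 2.39, 3.01, 3.14, 3.14, 3.14].

### API

Orientations are given as a unit quaternion [x, y, z, w].
In Python, from plant import bot gives the robot as it stands. Calls block until the motion is done:
- bot.move_ptp(position, orientation): joint-space move of the TCP to a pose.
- bot.line_to(position, velocity=150, ori=None): straight line of the TCP; ori=None keeps the orientation; velocity is the mean speed in mm/s.
- bot.move_joints(angles): joint-space move.
- bot.move_gripper(opening, force=None): finger opening in mm; force is the grip in N (None keeps the last); returns when the fingers have stopped.
- bot.pause(seconds).
- bot.solve_ik(position, orientation): joint angles nearest the present ones, or None.
- bot.read_state(): the state.
- bot.camera(name): name is "scene" or "side" or "wrist"; returns the picture (400x640x3 uint8, red, green, blue); there is no depth.
- bot.get_calibration(name): a dict with "fx", "fy", "cx", "cy" (pixels), "distortion" ([k1, k2, p1, p2, k3] as OpenCV has them; the pictures are not rectified), "view" (4x4, takes a point from world to camera coordinates); the wrist camera has in their place "T_tool_cam" (4x4, takes a point from camera to tool coordinates, whose origin is the TCP and whose axes are the flange's). Camera axes: x right, y up, looking along -z (the intrinsics and any distortion apply to the point x, -y, -z); pixel columns grow to the right and rows downward; lengths in mm; the calibration is good to about 2 mm. A picture is of the moment at which its call begins: read the wrist's pose just before it. get_calibration takes no time and is no camera call.
A pose or a line that the arm cannot do raises bot.Unreachable and nothing moves.
- bot.close_job(): hands the job in; it is judged then, once.
The state is a dict: "t": time; "joint_pos": joint angles; "qvel": joint speeds; "tau": joint torques, N m; "tcp_pos": TCP position; "eef_rot": TCP orientation; "contact_force": force on the tool from outside, world axes, zero at the start; "moment": the same for the moment, N m; "width": finger opening in mm; "finger_force": force on a finger pad.
Only numpy, scipy, OpenCV 4.12 (cv2) and the standard library are available. Lean on these libraries where they do the work, as an engineer would, in place of code of your own. Each camera call takes 0.05 s, during which the arm holds its last target. There are 200 camera calls.

### The job

Bring both draught lines back onto pour: both wooden pour levers pulled fully towards you, both blue rinse levers pushed fully away. One of the two lines was left standing in cleaner last night and nobody noted which: the interlock in the case keeps that line's pour lever locked until its own blue rinse lever has been pulled fully towards you and pushed fully back, and it locks the rinse lever of the line that is clean. Feel for what is free and never force a locked lever; leave the padlocked red lever and the glassware and bar tools as they stand.

Things in the scene. Friction and masses are not known exactly. Their poses are not given: they have to be found in the camera images.
- bank: Fixed stainless valve bank on the counter, 170 (x) by 400 (y) by 132 mm high. Origin on the counter under its middle; x points away from the robot, y left, z up. Upright levers in a row at x = 0: pour left y = +144 mm, rinse left +72, red cleaner 0 (fixed, padlocked, 140 mm from pivot to top, leans as the closed ones), pour right -72, rinse right -144. Pivot axes along y, 95 mm above the counter.
- pour_left (a joint): Left line's pour lever, dark wooden handle. 0 = closed, leaning 0.4 rad away from the robot (to the bank's +x); grows as its top is pulled towards the robot; 0.8 = fully open, leaning 0.4 rad towards the robot; solid stops at both ends. Stays where left. Free: 2 to 5 N at the handle all the way. Locked: up to 0.1 rad (12 mm at the handle) of play, then solid.
- rinse_left (a joint): Left line's rinse lever, blue handle; same shape, swing, stops, play and stiffness as the pour lever: 0 = closed (leaning away), 0.8 = fully open (towards the robot). An orange line on the case top joins the two levers of the left line.
- pour_right (a joint): Right line's pour lever, dark wood, as pour_left.
- rinse_right (a joint): Right line's rinse lever, blue, as rinse_left; a green line joins the two levers of the right line.
- pour_left_grip (a point): Point on the centre line of the left pour handle, 135 mm from its pivot axis. The handle is a round grip 26 mm in diameter that reaches from 95 to 170 mm from the pivot axis, below it a 12 mm rod. Axes as the bank's while closed; they turn with the lever.
- rinse_left_grip (a point): The same point on the left blue rinse handle.
- pour_right_grip (a point): The same point on the right wooden pour handle.
- rinse_right_grip (a point): The same point on the right blue rinse handle.
- cruet_a: Ribbed glass cruet, 70 mm wide, 94 mm high, on a flat steel tray in front of the bank (bystander). Origin under its centre, as for all bystanders.
- cruet_b: Second ribbed glass cruet on the same tray (bystander).
- jigger: Brass jigger, 42 mm wide, 80 mm high, near the bank's left end (bystander).
- coupe: Empty coupe glass, 88 mm wide, 145 mm high, near the bank's right end (bystander).
- bitters: Amber bitters bottle, 52 mm wide, 140 mm high, near the bank's left end (bystander).
- shaker: Steel shaker tin, 92 mm wide, 138 mm high, near the bank's right end (bystander).
- wine_a: Tall wine glass, 86 mm wide, 205 mm high, behind the bank's left end (bystander).

How it is judged (in metres and radians):
On the way, in this order (a step that is already met when the one before it is completed fails the run):
1. the rinse lever of the uncleaned line is pulled fully over (value of joint any of rinse_left, rinse_right above 0.72 rad), for 0.1 s.
2. both rinse levers are fully back (value of joint each of rinse_left, rinse_right below 0.1 rad), for 0.1 s.
3. both pour levers are fully pulled (value of joint each of pour_left, pour_right above 0.72 rad), for 0.1 s.
At the end, for the whole second after the job is handed in: Both pour levers stand within 0.08 rad of fully open (0.8 rad) and both rinse levers within 0.1 rad of fully closed (0), all released, the bystanders still standing where they stood (all of step 2 and all of step 3); the robot touches nothing.
It fails at once if a lever or the bank is forced: more than 40 N between the robot and the bank (contact force between bank and the fingers above 40 N or contact force between bank and the arm above 40 N).
It fails at once if a bystander is knocked over or shifted by more than 25 mm (distance of any of cruet_a, cruet_b, jigger, coupe, bitters, shaker, wine_a from where it was at the start of the episode above 0.025 m or angle between any of cruet_a, cruet_b, jigger, coupe, bitters, shaker, wine_a's own z axis and vertical above 0.3 rad).
It also fails if it takes over 67 s, if anything falls off the work surface, if the arm or the gripper's body presses on something with over 40 N, if the wrist force passes 120 N, or if a joint passes its speed limit or range.

## Working session

There is one attempt and no reset: what is moved stays moved. The work goes in short steps, each a Python script; the robot and the scene stay as the last script left them, time stands still between calls to the robot, and variables do not carry over. Pictures are saved under pics/ and viewed, at most 10 in all, crops included, and the job is handed in when it is done.

```bash
mkdir -p pics; ls; python3 - <<'E'
from plant import bot
import cv2,json
for n in ["scene","side"]:
    im=bot.camera(n); cv2.imwrite(f"pics/{n}0.png",im[:,:,::-1])
    print(n,bot.get_calibration(n))
s=bot.read_state(); print(s); im=bot.camera("wrist"); cv2.imwrite("pics/wrist0.png",im[:,:,::-1]); print(bot.get_calibration("wrist"))
E
```

```text
pics
scene {'fx': 482.98919774266625, 'fy': 482.98919774266625, 'cx': 327.9376340194119, 'cy': 202.10041625087274, 'distortion': array([-0.07928143,  0.        ,  0.        ,  0.        ,  0.        ]), 'view': array([[ 9.78700602e-01, -2.05212827e-01, -5.72952004e-03,
        -4.89165847e+02],
       [ 1.71350409e-01,  8.01196321e-01,  5.73344130e-01,
        -2.00002993e+02],
       [-1.13067100e-01, -5.62114001e-01,  8.19294624e-01,
        -1.35759252e+03],
       [ 0.00000000e+00,  0.00000000e+00,  0.00000000e+00,
         1.00000000e+00]])}
side {'fx': 511.7955290030993, 'fy': 511.7955290030993, 'cx': 325.8246322609063, 'cy': 207.30446346799982, 'distortion': array([-0.09022566,  0.        ,  0.        ,  0.        ,  0.        ]), 'view': array([[ 7.66911236e-01, -6.41319406e-01, -2.35918637e-02,
        -3.62020516e+02],
       [ 4.06948518e-01,  4.57559687e-01,  7.90589677e-01,
        -3.28970092e+02],
       [-4.96225816e-01, -6.15912780e-01,  6.11891647e-01,
        -1.07396856e+03],
       [ 0.00000000e+00,  0.00000000e+00,  0.00000000e+00,
         1.00000000e+00]])}
{'
[... 545 characters left out ...]
ray([ 0.558442  , -0.71735207, -0.33759637]), 'moment': array([-0.01744637, -0.01232621, -0.00055959]), 'finger_force': 0.0, 'width': 87.46818060150098}
{'fx': 305.64639961916384, 'fy': 305.64639961916384, 'cx': 319.04097799401376, 'cy': 199.3138356097593, 'distortion': array([-0.04449185,  0.        ,  0.        ,  0.        ,  0.        ]), 'T_tool_cam': array([[ 1.09730333e-04,  9.55999350e-01,  2.93368762e-01,
         8.04028921e+01],
       [ 9.99999787e-01,  8.39688499e-05, -6.47664307e-04,
        -1.37551786e+00],
       [-6.43800494e-04,  2.93368771e-01, -9.55999137e-01,
        -1.57883801e+02],
       [ 0.00000000e+00,  0.00000000e+00,  0.00000000e+00,
         1.00000000e+00]])}
```

View pics/scene0.png

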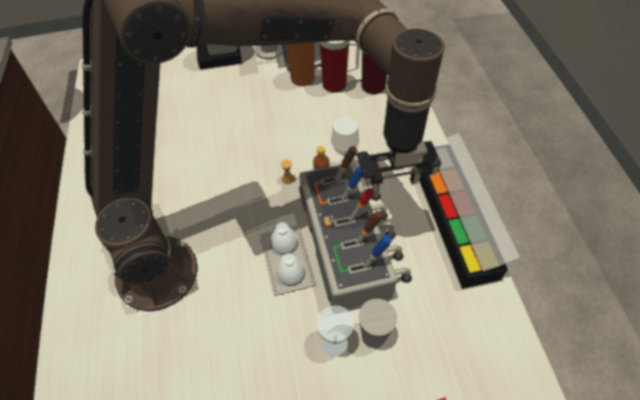

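View pics/side0.png

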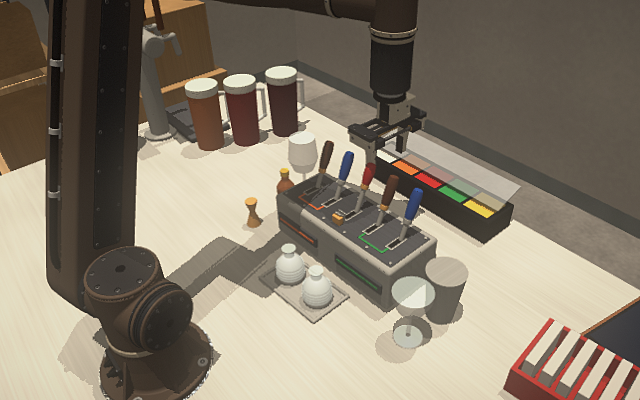

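Both views show the bank with five levers leaning away: in the side view, wood at (327,158) and (389,191), blue at (346,165) and (413,204), red at (368,178). Next I triangulate the handle blobs.

```bash
cat > h.py <<'E'
import numpy as np, cv2
from plant import bot
def ray(name,px):
    c=bot.get_calibration(name); K=np.array([[c['fx'],0,c['cx']],[0,c['fy'],c['cy']],[0,0,1]])
    u=cv2.undistortPoints(np.array([[px]],float),K,c['distortion'])[0,0]
    V=c['view'];R=V[:3,:3];o=-R.T@V[:3,3];d=R.T@np.array([u[0],-u[1],-1]);return o,d/np.linalg.norm(d)
def tri(a,b):
    (o1,d1),(o2,d2)=a,b
    t=np.linalg.lstsq(np.c_[d1,-d2],o2-o1,rcond=None)[0]
    p,q=o1+t[0]*d1,o2+t[1]*d2
    return (p+q)/2,np.linalg.norm(p-q)
def onz(r,z): o,d=r; return o+d*(z-o[2])/d[2]
def blobs(im,lo,hi,roi,amin=25):
    h=cv2.cvtColor(im,cv2.COLOR_RGB2HSV); m=cv2.inRange(h,np.array(lo),np.array(hi))
    k=np.zeros_like(m);k[roi[1]:roi[3],roi[0]:roi[2]]=1;m*=k
    n,l,s,c=cv2.connectedComponentsWithStats(m)
    return [(c[i].round(1).tolist(),s[i].tolist()) for i in range(1,n) if s[i,4]>=amin]
E
python3 - <<'E'
from h import *
roi={'scene':(300,130,420,290),'side':(270,120,450,270)}
for n in roi:
    im=cv2.imread(f"pics/{n}0.png")[:,:,::-1].copy()
    for nm,lo,hi in [('blue',(105,120,50),(125,255,255)),('red',(172,140,60),(180,255,255)),('red0',(0,170,70),(4,255,255)),('wood',(5,60,30),(14,200,130)),('green',(50,120,60),(75,255,255)),('orange',(5,180,140),(14,255,255))]:
        print(n,nm,blobs(im,lo,hi,roi[n],15))
    x0,y0,x1,y1=roi[n]
    cv2.imwrite(f"pics/{n}c.png",cv2.resize(im[y0:y1,x0:x1,::-1],None,fx=4 if n=='side' else 3.7,fy=4 if n=='side' else 3.7,interpolation=cv2.INTER_CUBIC))
E
```

```text
scene blue [([355.2, 177.3], [349, 168, 13, 19, 139]), ([381.5, 245.0], [373, 235, 18, 22, 191])]
scene red []
scene red0 [([365.9, 196.2], [360, 190, 13, 14, 107])]
scene wood [([348.7, 156.9], [342, 147, 14, 22, 149]), ([320.8, 162.2], [314, 156, 15, 14, 166]), ([318.2, 190.0], [313, 180, 16, 25, 116]), ([369.2, 190.0], [361, 188, 14, 7, 22]), ([304.8, 213.0], [301, 197, 9, 30, 77]), ([363.9, 202.1], [357, 196, 17, 11, 33]), ([373.0, 220.9], [363, 212, 21, 22, 215])]
scene green [([336.0, 252.6], [334, 246, 6, 17, 27]), ([341.2, 268.8], [339, 264, 8, 8, 17])]
scene orange []
side blue [([346.2, 156.1], [341, 151, 12, 16, 35]), ([412.9, 200.1], [405, 188, 18, 31, 186])]
side red []
side red0 [([365.6, 172.7], [363, 167, 8, 16, 37]), ([427.8, 180.1], [415, 173, 27, 15, 173])]
side wood [([284.5, 127.1], [272, 120, 26, 17, 380]), ([326.1, 154.3], [320, 141, 14, 29, 227]), ([410.3, 164.7], [398, 159, 24, 13, 69]), ([389.8, 189.0], [381, 174, 19, 32, 333]), ([286.3, 180.0], [281, 177, 14, 10, 38]), ([281.2, 190.1], [277, 187, 14, 7, 29]), ([302.8, 198.0], [298, 193, 11, 11, 46]), ([294.8, 228.9], [280, 217, 34, 27, 98])]
side green [([445.0, 190.4], [438, 186, 12, 11, 71]), ([371.0, 243.7], [358, 233, 30, 20, 59])]
side orange [([405.2, 167.5], [392, 161, 27, 14, 159]), ([316.2, 206.8], [309, 204, 15, 6, 21])]
```

View pics/sidec.png

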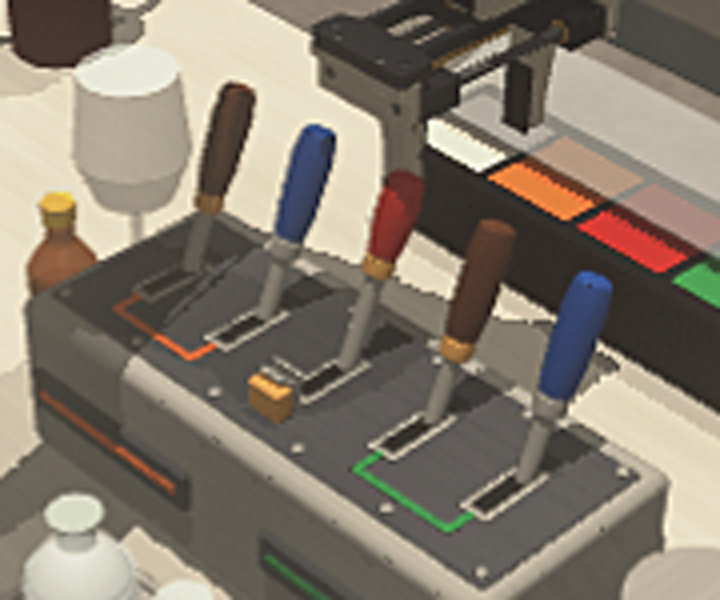

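View pics/wrist0.png

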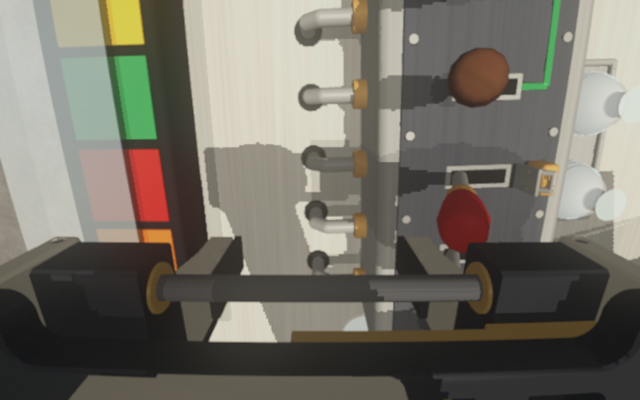

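The side crop shows handle mid points at (223,146), (304,184), (476,286) and (572,338) in crop pixels (4x, offset (270,120)). The wrist view shows the bank's top from above, with red at (463,220) and wood at (478,77).

```bash
python3 - <<'E'
from h import *
S={'pl':(223,146),'rl':(304,184),'pr':(476,286),'rr':(572,338)}
C={'pl':(348.7,157),'rl':(355.2,177.3),'pr':(373,221),'rr':(381.5,245)}
Y={'pl':144,'rl':72,'pr':-72,'rr':-144}
P=[];L=[]
for k in S:
    p,e=tri(ray('side',(270+S[k][0]/4,120+S[k][1]/4)),ray('scene',C[k]));print(k,p.round(1),round(e,1));P.append(p);L.append([132.5*np.sin(.4),Y[k]])
P=np.array(P);L=np.array(L)
# rigid 2D fit
a=L-L.mean(0);b=P[:,:2]-P[:,:2].mean(0)
yaw=np.arctan2((a[:,0]*b[:,1]-a[:,1]*b[:,0]).sum(),(a*b).sum());R=np.array([[np.cos(yaw),-np.sin(yaw)],[np.sin(yaw),np.cos(yaw)]])
o=P[:,:2].mean(0)-R@L.mean(0);print('yaw',yaw,'o',o,'res',(P[:,:2]-(L@R.T+o)).round(1).tolist())
# slot centres in side crop on z=132
for n,px in {'pl':(168,285),'rl':(244,329),'red':(330,378),'pr':(410,432),'rr':(508,492)}.items():
    w=onz(ray('side',(270+px[0]/4,120+px[1]/4)),132);print('slot',n,(R.T@(w[:2]-o)).round(1))
for n,px in {'nearR':(480,580),'farR':(660,483)}.items():
    w=onz(ray('side',(270+px[0]/4,120+px[1]/4)),132);print(n,(R.T@(w[:2]-o)).round(1))
# bystanders, side full px base
for n,px,z in [('jigger',(254,222),0),('bitters',(286,185),70),('wine',(302,150),150),('coupe',(413,293),145),('shaker',(446,270),138),('cruetA',(290,247),94),('cruetB',(317,271),94)]:
    w=onz(ray('side',px),z);print(n,w.round(),(R.T@(w[:2]-o)).round(1))
E
```

```text
pl [587.8 132.4 203.8] 1.9
rl [586.1  51.8 214.4] 1.8
pr [599.2 -84.6 203.9] 1.7
rr [ 601.  -157.8  206.8] 2.2
yaw 0.05504382171754387 o [542.03312829 -17.36176215] res [[2.2, 3.2], [-3.5, -5.5], [1.7, 1.9], [-0.5, 0.5]]
slot pl [ -9.5 132.6]
slot rl [-7.1 63.8]
slot red [-3.9 -8.8]
slot pr [ -6.8 -77.7]
slot rr [  -6.1 -152.7]
nearR [ -71.  -188.8]
farR [  61.2 -208.7]
jigger [421. 254.   0.] [-106.1  277.9]
bitters [540. 256.  70.] [ 13.5 273.2]
wine [614. 270. 150.] [ 87.6 282.8]
coupe [ 449. -306.  145.] [-109.2 -282.7]
shaker [ 555. -303.  138.] [  -3.  -286.3]
cruetA [377.  15.  94.] [-163.    41.8]
cruetB [375. -89.  94.] [-171.2  -62.4]
```

```bash
cat >> h.py <<'E'
from scipy.spatial.transform import Rotation as Ro
def wray(px,tcp,q):
    c=bot.get_calibration('wrist');K=np.array([[c['fx'],0,c['cx']],[0,c['fy'],c['cy']],[0,0,1]])
    u=cv2.undistortPoints(np.array([[px]],float),K,c['distortion'])[0,0]
    T=c['T_tool_cam'];R=Ro.from_quat(q).as_matrix();return np.array(tcp)+R@T[:3,3],R@T[:3,:3]@np.array([u[0],-u[1],-1])
E
python3 - <<'E'
from h import *
S={'pl':(223,146),'rl':(304,184),'pr':(476,286),'rr':(572,338)};Y=[144,72,-72,-144]
P=np.array([onz(ray('side',(270+s[0]/4,120+s[1]/4)),217)[:2] for s in S.values()]);L=np.c_[np.full(4,51.6),Y]
def fit(L,P):
    R,_=Ro.align_vectors(np.c_[P-P.mean(0),[0]*len(P)],np.c_[L-L.mean(0),[0]*len(P)]);yaw=R.as_rotvec()[2];M=R.as_matrix()[:2,:2];o=P.mean(0)-M@L.mean(0);return yaw,o,P-(L@M.T+o)
print('side handles',fit(L,P))
SL=np.array([(168,285),(244,329),(330,378),(410,432),(508,492)])
P=np.array([onz(ray('side',(270+s[0]/4,120+s[1]/4)),132)[:2] for s in SL]);print('side slots',fit(np.c_[[0]*5,[144,72,0,-72,-144]],P))
q=[-.7070695,.7071437,.00047,-.00056];t=[674.58,0,225.72]
for n,px in {'red slot':(478,176),'pr slot':(487,88),'far edge':(388,130),'near edge':(582,100)}.items(): print(n,onz(wray(px,t,q),132).round(1))
E
```

```text
side handles (np.float64(0.048607094753863316), array([531.9749682 , -28.25692162]), array([[-2.0845426 , -3.33494524],
       [ 3.32990987,  1.43793758],
       [-1.20618105, -0.12963622],
       [-0.03918621,  2.02664388]]))
side slots (np.float64(0.06489762406996016), array([535.83757373, -26.27790958]), array([[-1.25038126, -2.86691637],
       [ 0.30849296,  0.37247043],
       [ 2.78424174, -0.11578647],
       [-0.98886468,  2.83323096],
       [-0.85348876, -0.22299855]]))
red slot [540.1 -23.9 132. ]
pr slot [543.  -95.1 132. ]
far edge [619.9 -61.8 132. ]
near edge [461.4 -87.7 132. ]<stdin>:5: UserWarning: Optimal rotation is not uniquely or poorly defined for the given sets of vectors.
```

The wrist, side-handle and side-slot estimates agree: origin about (537.5, -25.5), yaw about 0.05. Next I feel rinse_left with caged fingers, straddling it without gripping.

```bash
cat >> h.py <<'E'
YAW=.052;O=np.array([537.5,-25.5]);c_,s_=np.cos(YAW),np.sin(YAW);RB=np.array([[c_,-s_],[s_,c_]])
Q=(Ro.from_euler('z',YAW)*Ro.from_quat([-.70710678,.70710678,0,0])).as_quat()
Y={'pl':144,'rl':72,'pr':-72,'rr':-144}
W=lambda x,y,z: np.r_[O+RB@[x,y],z]
def fx():
    s=bot.read_state();f=s['contact_force'];b=RB.T@(s['tcp_pos'][:2]-O)
    return np.r_[RB.T@f[:2],f[2]],b[0]
def enter(k,x,z=214):
    bot.line_to(W(x,Y[k],305),300,ori=Q); bot.line_to(W(x,Y[k],z),150)
def sweep(k,x0,x1,z=214,step=2.5,lim=9,v=40,verbose=True):
    """step along bank x from x0 to x1, stop on force; returns (x,blocked)"""
    bot.pause(.15);f0,_=fx();d=np.sign(x1-x0);x=x0;log=[]
    while (x1-x)*d>1e-6:
        x=x+d*min(step,abs(x1-x));bot.line_to(W(x,Y[k],z),v);f,b=fx();df=f-f0;log.append((round(x,1),round(b,1),*df.round(1)))
        if abs(df[0])>lim or np.linalg.norm(df)>lim+6: break
    else:
        if verbose: print(*log[::3],sep='\n')
        print('end',log[-1],bot.read_state()['t']);return x,False
    if verbose: print(*log[-8:],sep='\n')
    print('BLOCKED',bot.read_state()['t']);return x,True
def leave(k,x): bot.line_to(W(x,Y[k],214),100);bot.line_to(W(x,Y[k],305),200)
E
python3 - <<'E'
from h import *
s=bot.read_state()['tcp_pos'];bot.line_to([s[0],s[1],310],200)
enter('rl',57);print(bot.read_state()['t'],bot.read_state()['width'])
im=bot.camera('side');cv2.imwrite('pics/side1.png',im[110:260,260:460,::-1].repeat(3,0).repeat(3,1))
x,b=sweep('rl',57,5)
E
```

```text
1.95 87.194174592438
(np.float64(32.0), np.float64(31.9), np.float64(0.0), np.float64(-0.5), np.float64(-0.7))
(np.float64(29.5), np.float64(30.2), np.float64(3.5), np.float64(-0.9), np.float64(0.5))
(np.float64(27.0), np.float64(28.3), np.float64(4.2), np.float64(-1.0), np.float64(3.8))
(np.float64(24.5), np.float64(25.9), np.float64(4.8), np.float64(-0.1), np.float64(4.7))
(np.float64(22.0), np.float64(23.1), np.float64(5.6), np.float64(-0.1), np.float64(3.9))
(np.float64(19.5), np.float64(20.8), np.float64(4.3), np.float64(0.8), np.float64(4.3))
(np.float64(17.0), np.float64(19.3), np.float64(7.7), np.float64(-0.2), np.float64(4.2))
(np.float64(14.5), np.float64(17.9), np.float64(11.7), np.float64(-1.0), np.float64(4.0))
BLOCKED 6.4
```

View pics/side1.png

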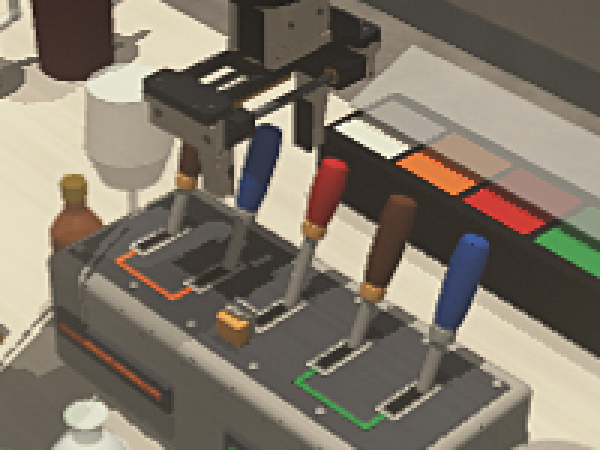

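The picture shows the fingers straddling the left blue lever at about (262,160). It ran through its play of about 12 mm and then blocked at 12 N, so it is locked and the right line is the uncleaned one. I push it back to 0, then work rinse_right.

```bash
python3 - <<'E'
from h import *
x,b=sweep('rl',14.5,86,step=3);leave('rl',60)
enter('rr',57)
x,b=sweep('rr',57,-84,step=3)
print(x,b)
E
```

```text
(np.float64(17.5), np.float64(19.5), np.float64(-3.4), np.float64(0.1), np.float64(-0.3))
(np.float64(20.5), np.float64(20.6), np.float64(-6.7), np.float64(0.6), np.float64(-3.0))
(np.float64(23.5), np.float64(22.3), np.float64(-11.2), np.float64(-0.4), np.float64(-4.2))
BLOCKED 7.3
(np.int64(-63), np.float64(-62.8), np.float64(4.6), np.float64(0.2), np.float64(-2.0))
(np.int64(-66), np.float64(-65.5), np.float64(5.3), np.float64(-0.0), np.float64(-2.3))
(np.int64(-69), np.float64(-68.6), np.float64(6.2), np.float64(0.2), np.float64(-2.1))
(np.int64(-72), np.float64(-71.6), np.float64(5.9), np.float64(0.3), np.float64(-2.3))
(np.int64(-75), np.float64(-74.7), np.float64(5.9), np.float64(0.1), np.float64(-1.0))
(np.int64(-78), np.float64(-77.7), np.float64(4.6), np.float64(-0.8), np.float64(-2.4))
(np.int64(-81), np.float64(-80.6), np.float64(6.3), np.float64(0.0), np.float64(-2.1))
(np.int64(-84), np.float64(-81.3), np.float64(12.5), np.float64(0.2), np.float64(-2.9))
BLOCKED 21.95
-84 True
```

rinse_right ran freely to its stop (blocked at x = -81). The rinse_left return stopped early because its force baseline was taken under load, so I fix that and redo it. I also use coarser steps in the free range.

```bash
cat >> h.py <<'E'
def go(k,xs,xc,x1):
    """from clear position xs coarse to xc, then fine to x1 (force-stopped)"""
    bot.line_to(W(xs,Y[k],214),100);bot.pause(.15);f0,_=fx()
    d=np.sign(x1-xs);lst=list(np.arange(xs+15*d,xc,15*d))+list(np.arange(xc,x1+d,3*d));log=[]
    for x in lst:
        bot.line_to(W(x,Y[k],214),90);f,b=fx();df=f-f0;log.append((round(float(x),1),round(float(b),1),*df.round(1).tolist()))
        if abs(df[0])>10: print('BLOCKED');break
    print(k,*log[::4],'last',*log[-3:],bot.read_state()['t'],sep='\n');return float(x)
E
python3 - <<'E'
from h import *
go('rr',-58,62,86);leave('rr',57)
enter('rl',50);go('rl',50,62,86);leave('rl',57)
im=bot.camera('side');cv2.imwrite('pics/side2.png',im[110:260,260:460,::-1].repeat(3,0).repeat(3,1))
E
```

```text
BLOCKED
rr
(-43.0, -42.7, 1.2, 1.1, -0.2)
(17.0, 17.4, 0.2, -0.6, -1.1)
(65.0, 64.0, -4.3, -0.0, -2.6)
(77.0, 77.4, -2.4, 0.3, -0.3)
last
(80.0, 80.2, -1.7, 0.2, -1.7)
(83.0, 81.5, -7.2, 0.5, 1.2)
(86.0, 81.9, -15.5, 1.8, 4.4)
27.0417
rl
(62.0, 62.3, -0.3, 0.9, 0.1)
(74.0, 73.7, -0.7, 0.6, -0.1)
(86.0, 84.5, -8.2, 1.1, 1.8)
last
(80.0, 80.0, -2.7, 0.9, -0.6)
(83.0, 83.2, -2.2, -0.4, -1.3)
(86.0, 84.5, -8.2, 1.1, 1.8)
32.4
```

View pics/side2.png

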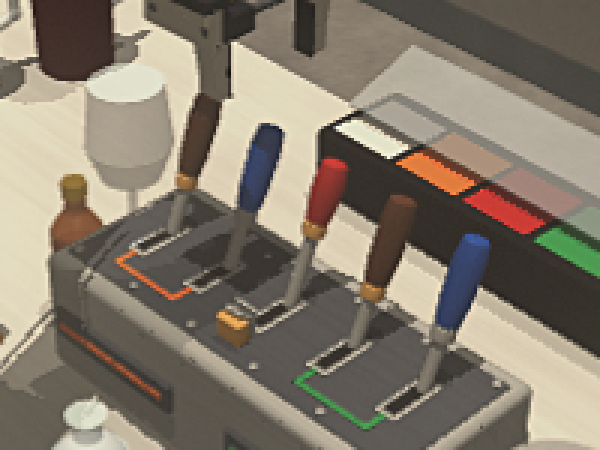

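Both blue levers lean fully away again, at (262,165) and (463,285), and both hit their stops. Now I pull both pour levers.

```bash
python3 - <<'E'
from h import *
for k in ('pl','pr'):
    enter(k,57);go(k,57,-66,-87);leave(k,-57)
s=bot.read_state()['tcp_pos'];bot.line_to(W(-20,-72,330),150)
im=bot.camera('side');cv2.imwrite('pics/side3.png',im[110:310,230:470,::-1].repeat(3,0).repeat(3,1));print(bot.read_state()['t'])
E
```

```text
BLOCKED
pl
(42.0, 41.8, -0.3, -0.3, 1.5)
(-18.0, -18.8, -0.6, -0.8, 0.5)
(-66.0, -65.8, 1.3, -0.6, -0.5)
(-78.0, -76.9, 7.2, -0.5, -0.8)
last
(-75.0, -75.2, 1.5, -0.5, 0.4)
(-78.0, -76.9, 7.2, -0.5, -0.8)
(-81.0, -77.8, 13.4, -2.5, -2.4)
39.0833
BLOCKED
pr
(42.0, 41.8, 0.2, -1.2, -0.7)
(-18.0, -18.8, 0.3, 0.0, -0.7)
(-66.0, -65.8, 1.4, -0.1, -0.3)
(-78.0, -78.2, 2.9, 0.0, -0.4)
last
(-78.0, -78.2, 2.9, 0.0, -0.4)
(-81.0, -79.8, 7.3, -0.1, -1.9)
(-84.0, -80.5, 12.6, -1.5, -3.5)
46.4917
48.0167
```

View pics/side3.png

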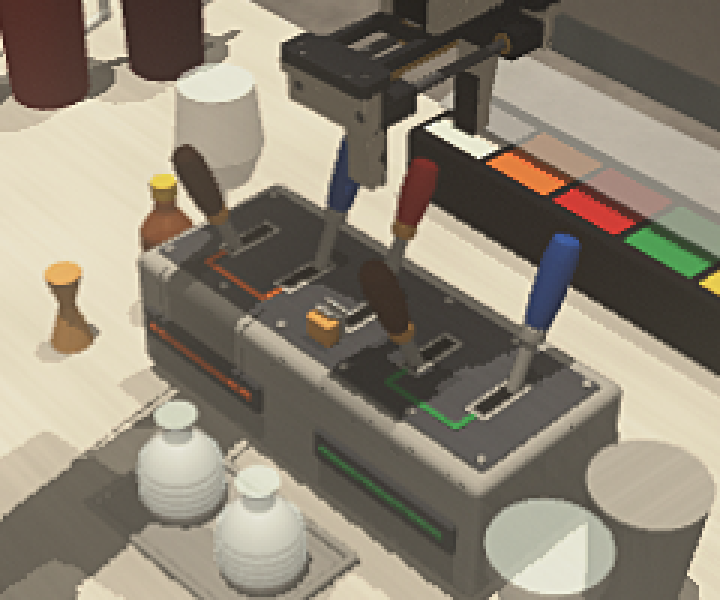

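Both wooden levers lean towards the robot, at (198,185) and (385,300). Both blue levers lean away, the bystanders are undisturbed and the gripper is clear above.

```bash
python3 -c "
from plant import bot
print(bot.close_job())"
```

```text
the job is handed in; nothing more can be done
None
```

The job is handed in at about 48 s of the 67 s: the right line was the uncleaned one, its rinse lever was cycled, both pour levers are at their open stops, both rinse levers are fully back, and no reading went above about 16 N; the judge's verdict was not returned.

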